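# Find the tired blotting cushion at the nail desk

### The arm

A 6-joint arm with a two-finger parallel gripper is mounted at the origin on the work surface. World frame = base frame: x ahead of the robot, y to its left, z up, the work surface at z = 0. Lengths are in m, angles in rad, forces in N, time in s.
With the tool pointing down it reaches from about 0.325 to 0.925 m from the base axis. Payload 3.1 kg.
Tool frame: the origin (TCP) lies at the very end of the fingers, on their centre line; the grasp point (between the pads) lies 19 mm behind it; z points along the fingers, x is the direction in which the jaws open and shut, and the axes are right-handed (so a half turn about z gives the same grasp; the last joint's range is limited). The gripper opens to 85 mm and grips with 20 to 120 N. Pads are 22 mm wide; open, the fingers measure 114 mm over their backs; the gripper's body (76 mm by 85 mm) begins 54 mm behind the grasp point. The pads swing forward as they close: fully open they stand 13 mm farther back than shut.
Start: joints at [-0.112, 0.217, 1.613, -0, 1.311, -0.112], TCP at [0.625, 0, 0.231] pointing down, gripper open.
Joint ranges: [-2.75, 2.75], [-0.78, 2.1], [0.31, 2.55], [-1.13, 4.27], [0.13, 2.63], [-2.58, 2.58]. Speed limits (rad/s): [2.79, 2.79, 3.14, 3.14, 3.14, 3.14].

### API

Orientations are given as a unit quaternion [w, x, y, z].
In Python, from plant import get_obs, grab_frame, finish_job gives the robot as it stands.
- The arm moves only by the tool arm_command, never from a script. Its argument "deltas" is a list of rows, each an object of numbers: "dx", "dy", "dz": the shift along the tool's x, y, z scaled (see below); "wx", "wy", "wz": the turn, a rotation vector about the tool's x, y, z scaled (see below); "fingers": the opening, from -1 (shut) to 1 (fully open), so that 0 is half open. In form: [{"dx": .., "dy": .., "dz": .., "wx": .., "wy": .., "wz": .., "fingers": ..}, ...]. A call has 1 to 10 rows; each row is the pose to reach, as a shift and turn from the pose measured when the call began, along the tool's axes at that moment, turning the shorter way round; what a row does not reach only later rows make up. The controller multiplies each number of a shift by 40 cm and each number of a turn by 360 degrees. A row lasts 1/8 s, in which the tool goes at most 62.5 mm and 10.7 degrees, less where a joint would pass 70% of its speed; a pose out of reach is approached as far as the arm can. A call with a number of a shift or a turn outside -1 to 1 is refused whole. A call with a gripper value outside its range is refused whole. The fingers move at their own pace and stop on an object; "squeeze" is the grip in N (left out, the last holds). Time passes only in rows, so rows that repeat a pose let the fingers close. It gives the time, the measured TCP pose, the force and the opening at its end, in the units of the state.
- get_obs(): the state, without advancing time (a new reading comes with each control period).
- grab_frame(name): name is "scene" or "side" or "wrist"; returns a dict with "frame" (420x560x3 uint8, red, green, blue), "intrinsics" (3x3 intrinsics, pixels), "origin" and "attitude" of the camera in the world. Camera axes: x right, y down, z forward; pixel columns grow to the right and rows downward; lengths in m; the calibration is good to about 2 mm. A picture is of the moment at which its call begins. There is no depth.
- finish_job(): hands the job in, once; it reports no verdict.
The state is a dict: "t": time; "qpos": joint angles; "joint_vel": joint speeds; "tau": joint torques, N m; "eef_pos": TCP position; "orientation": TCP orientation; "force": force on the tool from outside, world axes, zero at the start; "wrist_torque": the same for the moment, N m; "gripper_width": finger opening in m.
Only numpy, scipy, OpenCV 4.12 (cv2) and the standard library are available. Lean on these libraries where they do the work, as an engineer would, in place of code of your own. Each camera call takes 0.05 s, during which the arm holds its last target. There are 200 camera calls.

### The job

Three look-alike pink foam blotting cushions stand on the nail desk and one has lost its spring. Press the foam of each about 10 mm down, working from the robot's left to its right, then stand the soft one upright in the red discard tray and leave the two firm ones standing where they are.

Things in the scene. Friction and masses are not known exactly. Their poses are not given: they have to be found in the camera images.
- top_1 (a point): centre of the foam's top on one of three look-alike cushions: white round cup with lilac bands, 56 mm across, 32 mm tall, about 150 g, pink foam 46 mm across standing 20 mm proud: this point is 52 mm above the table, z up, and sinks with the foam. Foam sinks straight down, 16 mm at most, and springs back. Grip the cup's sides, below the foam.
- top_2 (a point): centre of the foam's top on one of three look-alike cushions: white round cup with lilac bands, 56 mm across, 32 mm tall, about 150 g, pink foam 46 mm across standing 20 mm proud: this point is 52 mm above the table, z up, and sinks with the foam. Pressed 10 mm down, the sound cushions push back with about 12 N each, the tired one with 2 to 3 N.
- top_3 (a point): centre of the foam's top on one of three look-alike cushions: white round cup with lilac bands, 56 mm across, 32 mm tall, about 150 g, pink foam 46 mm across standing 20 mm proud: this point is 52 mm above the table, z up, and sinks with the foam. One of the three is tired; they stand in any order in a row from left (+y) to right (-y); only pressing tells which.
- discard: empty square red plastic discard tray, 160 x 160 mm outside, 25 mm tall, walls and floor 5 mm thick, open on top, fixed to the table beyond the row of cushions; origin at the centre of its underside, on the table; z up, x and y along its sides; small bottles up to 95 mm tall stand near it
There are look-alikes about, which are no part of the job. What is shaped like the part that bears top_3 but turquoise is not meant.

How it is judged:
On the way, in this order (a step that is already met when the one before it is completed fails the run):
1. the leftmost (largest y) of the three cushions has its foam pressed more than 6 mm down, the cup upright (((world y of top_1 above 0.085 m and height (world z) of top_1 below 0.046 m and angle between top_1's own z axis and vertical below 0.17 rad) or (world y of top_2 above 0.085 m and height (world z) of top_2 below 0.046 m and angle between top_2's own z axis and vertical below 0.17 rad) or (world y of top_3 above 0.085 m and height (world z) of top_3 below 0.046 m and angle between top_3's own z axis and vertical below 0.17 rad))), for 0.1 s.
2. the middle of the three cushions has its foam pressed more than 6 mm down, the cup upright (((world y of top_1 between -0.085 and 0.085 m and height (world z) of top_1 below 0.046 m and angle between top_1's own z axis and vertical below 0.17 rad) or (world y of top_2 between -0.085 and 0.085 m and height (world z) of top_2 below 0.046 m and angle between top_2's own z axis and vertical below 0.17 rad) or (world y of top_3 between -0.085 and 0.085 m and height (world z) of top_3 below 0.046 m and angle between top_3's own z axis and vertical below 0.17 rad))), for 0.1 s.
3. the rightmost of the three cushions has its foam pressed more than 6 mm down, the cup upright (((world y of top_1 below -0.085 m and height (world z) of top_1 below 0.046 m and angle between top_1's own z axis and vertical below 0.17 rad) or (world y of top_2 below -0.085 m and height (world z) of top_2 below 0.046 m and angle between top_2's own z axis and vertical below 0.17 rad) or (world y of top_3 below -0.085 m and height (world z) of top_3 below 0.046 m and angle between top_3's own z axis and vertical below 0.17 rad))), for 0.1 s.
At the end, for the whole second after the job is handed in: the tired cushion (known by its slack foam, sagging half a millimetre more at rest, too little to tell beforehand) stands upright within 10 degrees in the red tray, centred within 55 mm along each side; both sound ones stand upright within 10 degrees, within 30 mm of their starts (((x of top_1 in the frame of discard between -0.055 and 0.055 m and y of top_1 in the frame of discard between -0.055 and 0.055 m and z of top_1 in the frame of discard below 0.0566 m and angle between each of top_1, top_2, top_3's own z axis and vertical below 0.17 rad and distance of each of top_2, top_3 from where it was at the start of the episode below 0.03 m) or (x of top_2 in the frame of discard between -0.055 and 0.055 m and y of top_2 in the frame of discard between -0.055 and 0.055 m and z of top_2 in the frame of discard below 0.0566 m and angle between each of top_2, top_1, top_3's own z axis and vertical below 0.17 rad and distance of each of top_1, top_3 from where it was at the start of the episode below 0.03 m) or (x of top_3 in the frame of discard between -0.055 and 0.055 m and y of top_3 in the frame of discard between -0.055 and 0.055 m and z of top_3 in the frame of discard below 0.0566 m and angle between each of top_3, top_1, top_2's own z axis and vertical below 0.17 rad and distance of each of top_1, top_2 from where it was at the start of the episode below 0.03 m))); the robot touches nothing.
It also fails if it takes over 53 s, if anything falls off the work surface, if the arm or the gripper's body presses on something with over 40 N, if the wrist force passes 120 N, or if a joint passes its speed limit or range.

## Working session

There is one attempt and no reset: what is moved stays moved. The work goes in short steps, Python scripts to look and compute and a tool call to move; the robot and the scene stay as the last step left them, time stands still between calls to the robot, and variables do not carry over. Pictures are saved under pics/ and viewed, about 8 in all and at most 12, crops included, and the job is handed in when it is done.

Besides the shell and the picture viewer there is one more tool, called as name(argument=value, ...) on one line, values as JSON. arm_command: Moves the arm, as the interface text tells. Its arguments: {"type":"object","properties":{"deltas":{"type":"array"},"squeeze":{"type":"number"}},"required":["deltas"]}

```bash
mkdir -p pics; python3 - <<'E'
from plant import *
import cv2,numpy as np
for n in("scene","side"):
    f=grab_frame(n); cv2.imwrite(f"pics/{n}0.png",cv2.cvtColor(f["frame"],cv2.COLOR_RGB2BGR))
    print(n,f["intrinsics"],f["origin"],f["attitude"])
print(get_obs())
E
```

```text
scene [[499.68785331   0.         279.67010266]
 [  0.         499.68785331 217.22948118]
 [  0.           0.           1.        ]] [0.91915989 0.63177504 0.65919905] [-0.1274575   0.24417056  0.86722611 -0.41479415]
side [[415.24888096   0.         282.60205225]
 [  0.         415.24888096 205.25793138]
 [  0.           0.           1.        ]] [ 0.46962597 -0.44611148  0.52514371] [-0.37138418  0.92806024 -0.022203    0.016882  ]
{'t': 0.1, 'qpos': array([-1.12205302e-01,  2.17685810e-01,  1.61483734e+00,  1.57949886e-05,
        1.31132354e+00, -1.12158780e-01]), 'joint_vel': array([ 1.55308836e-03,  1.15279688e-03, -2.27218417e-03,  8.89039901e-05,
       -1.71768639e-03, -4.39102800e-04]), 'tau': array([-3.89421966e-04, -3.98076224e+01, -3.04969239e+01, -1.69335931e-04,
        4.17826959e-03,  6.71974954e-05]), 'eef_pos': array([6.24230186e-01, 1.10284587e-04, 2.30061222e-01]), 'orientation': array([-1.33748687e-04,  9.99999365e-01, -2.52958695e-05, -1.11907644e-03]), 'force': array([-0.11085026, -0.1282151 , -0.17357637]), 'wrist_torque': array([ 0.0158763 , -0.02181903, -0.00019849]), 'gripper_width': 0.08537619775157354}
```

View pics/scene0.png

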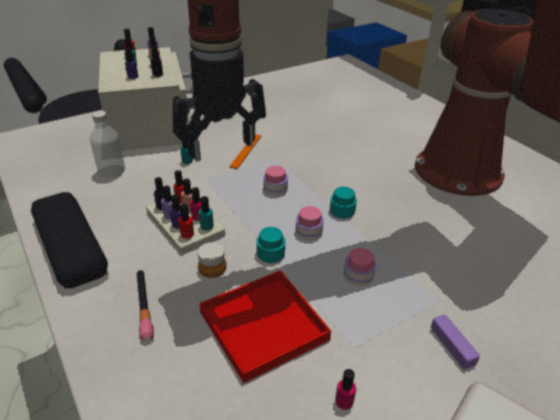

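View pics/side0.png

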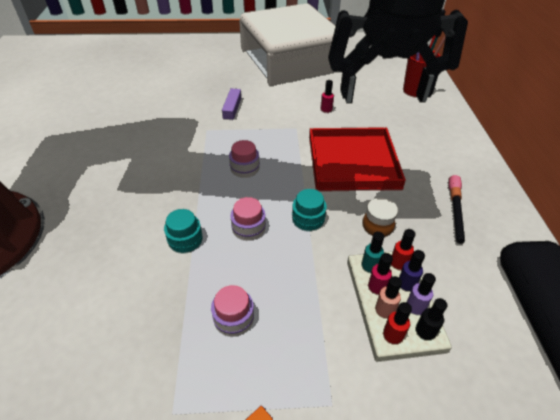

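The scene view shows three pink cushions at about (275,179), (309,220) and (360,263), plus turquoise decoys at (343,201) and (270,243). The tray is at about (265,322). In the side view the cushions are at (244,155), (248,215) and (232,308), decoys at (183,230) and (309,208), and the tray at (355,158). I'll fit silhouettes next.

```bash
cat > h.py <<'E'
import cv2,numpy as np
from scipy.spatial.transform import Rotation as R
from scipy.optimize import least_squares
def proj(f,P):
    q=f["attitude"]; M=R.from_quat([q[1],q[2],q[3],q[0]]).as_matrix()
    c=(np.atleast_2d(P)-f["origin"])@M; K=f["intrinsics"]
    return c[:,:2]/c[:,2:]*[K[0,0],K[1,1]]+K[:2,2]
def ray(f,uv,z):
    q=f["attitude"]; M=R.from_quat([q[1],q[2],q[3],q[0]]).as_matrix()
    d=M@np.linalg.inv(f["intrinsics"])@[*uv,1]; o=np.array(f["origin"]); return o+d*(z-o[2])/d[2]
def cyl(x,y,r,z0,z1):
    a=np.linspace(0,2*np.pi,48,endpoint=False)
    return np.vstack([np.c_[x+r*np.cos(a),y+r*np.sin(a),0*a+z] for z in(z0,z1)])
def hullm(p): return cv2.moments(cv2.convexHull(p.astype(np.float32)))
def cen(m): return np.array([m["m10"],m["m01"]])/m["m00"]
def blobs(f,lo,hi,amin,amax,lo2=None):
    h=cv2.cvtColor(f["frame"],cv2.COLOR_RGB2HSV); m=cv2.inRange(h,lo,hi)
    n,l,s,c=cv2.connectedComponentsWithStats(m)
    return [(c[i],s[i],(l==i).astype(np.uint8)) for i in range(1,n) if amin<s[i,4]<amax]
E
python3 - <<'E'
from plant import *; from h import *
for n in("scene","side"):
    f=grab_frame(n)
    print(n)
    for c,s,m in blobs(f,(163,60,90),(179,170,255),150,4000):
        g=ray(f,c,.045)[:2]
        r=least_squares(lambda p:cen(hullm(proj(f,cyl(*p,.023,.032,.052))))-c,g)
        A=hullm(proj(f,cyl(*r.x,.023,.032,.052)))["m00"]
        print("pink",c.round(1),s,r.x.round(4),"area model",round(A))
    for c,s,m in blobs(f,(80,120,60),(95,255,255),300,4000): print("turq",c.round(),s[4],ray(f,c,.03).round(3))
    h=cv2.cvtColor(f["frame"],cv2.COLOR_RGB2HSV)
    m=cv2.inRange(h,(0,200,60),(6,255,255))|cv2.inRange(h,(175,200,60),(179,255,255))
    k,l,s,c=cv2.connectedComponentsWithStats(m); i=1+np.argmax(s[1:,4])
    cn=max(cv2.findContours((l==i).astype(np.uint8),0,2)[0],key=cv2.contourArea); M=cv2.moments(cv2.convexHull(cn))
    def box(p):
        x,y,t=p; b=np.array([[a,b_,z] for a in(-.08,.08) for b_ in(-.08,.08) for z in(0,.025)])
        Q=np.array([[np.cos(t),-np.sin(t),0],[np.sin(t),np.cos(t),0],[0,0,1]]); return b@Q.T+[x,y,0]
    v=lambda m:np.r_[cen(m)*1,[m[k]/m["m00"]/30 for k in("mu20","mu11","mu02")]]
    best=min((least_squares(lambda p:v(hullm(proj(f,box(p))))-v(M),[*ray(f,cen(M),.01)[:2],t]) for t in(-.5,0,.5)),key=lambda r:r.cost)
    print("tray",best.x.round(4),best.cost,s[i],M["m00"],hullm(proj(f,box(best.x)))["m00"])
for n,pts in(("side",[(382,222),(328,100),(378,260)]),("scene",[(212,270),(345,400),(205,230)])):
    f=grab_frame(n); print(n,[ray(f,p,.02).round(3) for p in pts])
E
```

```text
scene
pink [274.9 172.9] [266 166  20  17 249] [ 0.4248 -0.1591] area model 340
pink [309.4 214.7] [299 206  23  20 332] [0.4443 0.0043] area model 438
pink [360.8 258.1] [349 248  25  23 425] [0.4362 0.1559] area model 560
pink [145.6 328.7] [139 319  15  21 240] [0.8226 0.1091] area model 830
turq [343. 202.] 601 [ 0.349 -0.008  0.03 ]
turq [270. 244.] 726 [0.551 0.027 0.03 ]
tray [ 0.6466  0.1678 -0.5111] 2.2253958514658576 [ 201  272  129  110 8026] 8181.5 8593.710787720513
side
pink [243.3 148. ] [232 140  24  17 306] [0.437  0.1627] area model 520
pink [246.6 209.9] [233 197  29  28 619] [0.4439 0.006 ] area model 732
pink [230.7 302.3] [214 285  35  36 972] [ 0.4241 -0.159 ] area model 1138
turq [308. 208.] 990 [0.543 0.018 0.03 ]
turq [180. 228.] 977 [ 0.34  -0.018  0.03 ]
tray [0.647 0.165 0.   ] 2.8055425279503625 [ 311  129   93   61 4944] 4940.5 5521.559699761448
side [array([ 0.663, -0.009,  0.02 ]), array([0.621, 0.354, 0.02 ]), array([ 0.64 , -0.084,  0.02 ])]
scene [array([0.671, 0.025, 0.02 ]), array([0.624, 0.356, 0.02 ]), array([ 0.634, -0.083,  0.02 ])]
```

arm_command(deltas=[{"dx":-0.235,"dy":-0.2,"dz":0,"fingers":-1},{"dx":-0.47,"dy":-0.395,"dz":0.1,"fingers":-1},{"dx":-0.47,"dy":-0.395,"dz":0.3,"fingers":-1},{"dx":-0.47,"dy":-0.395,"dz":0.35,"fingers":-1},{"dx":-0.47,"dy":-0.395,"dz":0.35,"fingers":-1},{"dx":-0.47,"dy":-0.395,"dz":0.35,"fingers":-1},{"dx":-0.47,"dy":-0.395,"dz":0.35,"fingers":-1},{"dx":-0.47,"dy":-0.395,"dz":0.35,"fingers":-1}])

```text
schema error: expected keys dx, dy, dz, wx, wy, wz, fingers
```

```bash
python3 - <<'E'
from plant import *; from h import *
a=grab_frame("side");b=grab_frame("scene")
f=lambda i,r:cv2.resize(cv2.cvtColor(i["frame"],cv2.COLOR_RGB2BGR)[r[0]:r[0]+140,r[1]:r[1]+140],(400,400))
cv2.imwrite("pics/p1.png",np.hstack([f(a,(60,170)),f(b,(150,290))]))
for x in(a,b):print(proj(x,[.436,.158,.09]),proj(x,[.436,.158,.052]))
E
```

```text
[[241.31587374 128.03120782]] [[242.50650082 145.22700103]]
[[364.91823244 238.5446846 ]] [[362.26792624 254.5721815 ]]
```

View pics/p1.png

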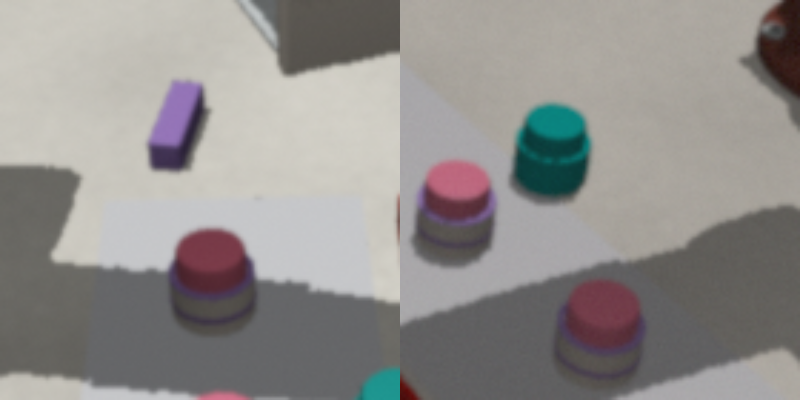

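The move was refused because the rows need every key. The crops show the left cushion untouched, with its foam top near (243,148) in the side view and (361,256) in the scene view. Both agree with the fit to about 2 px.

arm_command(deltas=[{"dx":-0.235,"dy":-0.2,"dz":0,"wx":0,"wy":0,"wz":0,"fingers":-1},{"dx":-0.47,"dy":-0.395,"dz":0.1,"wx":0,"wy":0,"wz":0,"fingers":-1},{"dx":-0.47,"dy":-0.395,"dz":0.3,"wx":0,"wy":0,"wz":0,"fingers":-1},{"dx":-0.47,"dy":-0.395,"dz":0.35,"wx":0,"wy":0,"wz":0,"fingers":-1},{"dx":-0.47,"dy":-0.395,"dz":0.35,"wx":0,"wy":0,"wz":0,"fingers":-1},{"dx":-0.47,"dy":-0.395,"dz":0.35,"wx":0,"wy":0,"wz":0,"fingers":-1},{"dx":-0.47,"dy":-0.395,"dz":0.35,"wx":0,"wy":0,"wz":0,"fingers":-1},{"dx":-0.47,"dy":-0.395,"dz":0.35,"wx":0,"wy":0,"wz":0,"fingers":-1}])

```text
t: 1.4
eef_pos: [0.4397, 0.1579, 0.0933]
orientation: [-0.0, 1.0, -0.0, 0.002]
force: [0.3, -0.1, -0.3]
gripper_width: 0.0003
```

```bash
python3 - <<'E'
from plant import *; from h import *
a=grab_frame("side");b=grab_frame("scene");o=get_obs();print(o["t"],o["eef_pos"],o["orientation"],o["force"],o["gripper_width"])
f=lambda i,r:cv2.resize(cv2.cvtColor(i["frame"],cv2.COLOR_RGB2BGR)[r[0]:r[0]+140,r[1]:r[1]+140],(400,400))
cv2.imwrite("pics/p2.png",np.hstack([f(a,(60,170)),f(b,(150,290))]))
for x in(a,b):print(proj(x,o["eef_pos"]))
E
```

```text
1.5 [0.43908305 0.15781572 0.09286862] [-3.29556790e-04  9.99998425e-01 -5.96224482e-04  1.63895254e-03] [-0.55883563 -0.25175445  0.25782045] 1.5102821760440686e-05
[[242.98697277 126.70815013]]
[[363.6789892  237.83380516]]
```

View pics/p2.png

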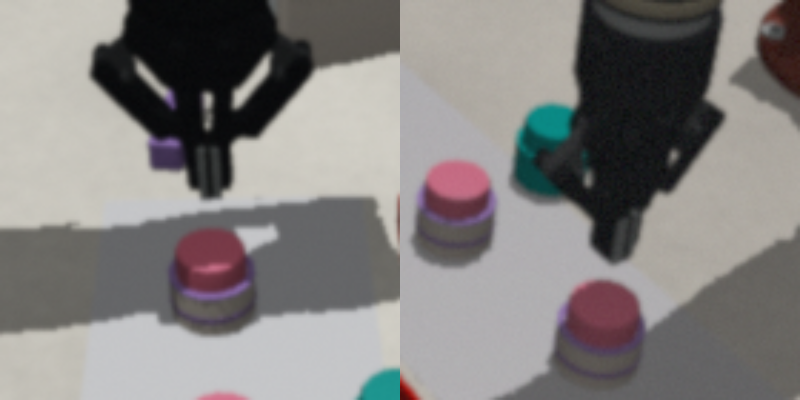

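The shut fingertips are directly over the left foam, with the tip at (243,128) in the side view against a projected (243,127). Now pressing.

arm_command(deltas=[{"dx":-0.007,"dy":0,"dz":0.07,"wx":0,"wy":0,"wz":0,"fingers":-1},{"dx":-0.007,"dy":0,"dz":0.1,"wx":0,"wy":0,"wz":0,"fingers":-1},{"dx":-0.007,"dy":0,"dz":0.115,"wx":0,"wy":0,"wz":0,"fingers":-1},{"dx":-0.007,"dy":0,"dz":0.13,"wx":0,"wy":0,"wz":0,"fingers":-1},{"dx":-0.007,"dy":0,"dz":0.13,"wx":0,"wy":0,"wz":0,"fingers":-1},{"dx":-0.007,"dy":0,"dz":0.13,"wx":0,"wy":0,"wz":0,"fingers":-1},{"dx":-0.007,"dy":0,"dz":0.13,"wx":0,"wy":0,"wz":0,"fingers":-1},{"dx":-0.007,"dy":0,"dz":0.13,"wx":0,"wy":0,"wz":0,"fingers":-1}])

```text
t: 2.5
eef_pos: [0.4367, 0.1576, 0.0427]
orientation: [0.0, 1.0, -0.0, 0.001]
force: [-4.1, -1.9, 12.4]
gripper_width: 0.0002
```

Left cushion: about 12 N at 9 mm, so it's firm. Lifting and moving to the middle one.

arm_command(deltas=[{"dx":0,"dy":0,"dz":-0.12,"wx":0,"wy":0,"wz":0,"fingers":-1},{"dx":0.005,"dy":0.1,"dz":-0.13,"wx":0,"wy":0,"wz":0,"fingers":-1},{"dx":0.012,"dy":0.25,"dz":-0.13,"wx":0,"wy":0,"wz":0,"fingers":-1},{"dx":0.018,"dy":0.382,"dz":-0.12,"wx":0,"wy":0,"wz":0,"fingers":-1},{"dx":0.018,"dy":0.382,"dz":-0.12,"wx":0,"wy":0,"wz":0,"fingers":-1},{"dx":0.018,"dy":0.382,"dz":-0.12,"wx":0,"wy":0,"wz":0,"fingers":-1},{"dx":0.018,"dy":0.382,"dz":-0.12,"wx":0,"wy":0,"wz":0,"fingers":-1},{"dx":0.018,"dy":0.382,"dz":-0.12,"wx":0,"wy":0,"wz":0,"fingers":-1}])

```text
t: 3.5
eef_pos: [0.4436, 0.0059, 0.0907]
orientation: [0.0, 1.0, 0.001, 0.001]
force: [0.4, -0.1, 0.1]
gripper_width: -0.0001
```

arm_command(deltas=[{"dx":0,"dy":0,"dz":0.07,"wx":0,"wy":0,"wz":0,"fingers":-1},{"dx":0,"dy":0,"dz":0.1,"wx":0,"wy":0,"wz":0,"fingers":-1},{"dx":0,"dy":0,"dz":0.115,"wx":0,"wy":0,"wz":0,"fingers":-1},{"dx":0,"dy":0,"dz":0.125,"wx":0,"wy":0,"wz":0,"fingers":-1},{"dx":0,"dy":0,"dz":0.125,"wx":0,"wy":0,"wz":0,"fingers":-1},{"dx":0,"dy":0,"dz":0.125,"wx":0,"wy":0,"wz":0,"fingers":-1},{"dx":0,"dy":0,"dz":0.125,"wx":0,"wy":0,"wz":0,"fingers":-1},{"dx":0,"dy":0,"dz":0.125,"wx":0,"wy":0,"wz":0,"fingers":-1}])

```text
t: 4.5
eef_pos: [0.4429, 0.0068, 0.042]
orientation: [-0.001, 1.0, 0.001, -0.001]
force: [-6.7, 3.0, 12.3]
gripper_width: 0.0002
```

The middle one is firm too. Moving to the right one, which still has to be pressed.

arm_command(deltas=[{"dx":0,"dy":0,"dz":-0.12,"wx":0,"wy":0,"wz":0,"fingers":-1},{"dx":-0.01,"dy":0.1,"dz":-0.13,"wx":0,"wy":0,"wz":0,"fingers":-1},{"dx":-0.03,"dy":0.25,"dz":-0.13,"wx":0,"wy":0,"wz":0,"fingers":-1},{"dx":-0.046,"dy":0.415,"dz":-0.12,"wx":0,"wy":0,"wz":0,"fingers":-1},{"dx":-0.046,"dy":0.415,"dz":-0.12,"wx":0,"wy":0,"wz":0,"fingers":-1},{"dx":-0.046,"dy":0.415,"dz":-0.12,"wx":0,"wy":0,"wz":0,"fingers":-1},{"dx":-0.046,"dy":0.415,"dz":-0.12,"wx":0,"wy":0,"wz":0,"fingers":-1},{"dx":-0.046,"dy":0.415,"dz":-0.12,"wx":0,"wy":0,"wz":0,"fingers":-1}])

```text
t: 5.5
eef_pos: [0.4249, -0.1579, 0.0897]
orientation: [-0.001, 1.0, 0.002, -0.001]
force: [0.2, -0.3, -0.5]
gripper_width: -0.0002
```

arm_command(deltas=[{"dx":0,"dy":0,"dz":0.07,"wx":0,"wy":0,"wz":0,"fingers":-1},{"dx":0,"dy":0,"dz":0.1,"wx":0,"wy":0,"wz":0,"fingers":-1},{"dx":0,"dy":0,"dz":0.115,"wx":0,"wy":0,"wz":0,"fingers":-1},{"dx":0,"dy":0,"dz":0.125,"wx":0,"wy":0,"wz":0,"fingers":-1},{"dx":0,"dy":0,"dz":0.125,"wx":0,"wy":0,"wz":0,"fingers":-1},{"dx":0,"dy":0,"dz":0.125,"wx":0,"wy":0,"wz":0,"fingers":-1},{"dx":0,"dy":0,"dz":0.125,"wx":0,"wy":0,"wz":0,"fingers":-1},{"dx":0,"dy":0,"dz":0.125,"wx":0,"wy":0,"wz":0,"fingers":-1}])

```text
t: 6.5
eef_pos: [0.4251, -0.158, 0.0401]
orientation: [-0.001, 1.0, 0.002, -0.001]
force: [-1.0, 1.5, 4.5]
gripper_width: 0.0003
```

The right one gives about 4.5 N at 12 mm where the others gave 12 N at 10 mm, so it's the soft one. Lifting, opening and checking before the grasp.

arm_command(deltas=[{"dx":0,"dy":0.002,"dz":-0.15,"wx":0,"wy":0,"wz":0,"fingers":-1},{"dx":0,"dy":0.002,"dz":-0.25,"wx":0,"wy":0,"wz":0,"fingers":0},{"dx":0,"dy":0.002,"dz":-0.25,"wx":0,"wy":0,"wz":0,"fingers":1},{"dx":0,"dy":0.002,"dz":-0.25,"wx":0,"wy":0,"wz":0,"fingers":1},{"dx":0,"dy":0.002,"dz":-0.25,"wx":0,"wy":0,"wz":0,"fingers":1},{"dx":0,"dy":0.002,"dz":-0.25,"wx":0,"wy":0,"wz":0,"fingers":1},{"dx":0,"dy":0.002,"dz":-0.25,"wx":0,"wy":0,"wz":0,"fingers":1},{"dx":0,"dy":0.002,"dz":-0.25,"wx":0,"wy":0,"wz":0,"fingers":1}])

```text
t: 7.5
eef_pos: [0.4251, -0.1588, 0.1397]
orientation: [-0.001, 1.0, 0.002, -0.001]
force: [-0.4, 0.5, 0.2]
gripper_width: 0.0854
```

```bash
python3 - <<'E'
from plant import *; from h import *
o=get_obs();print(o["t"],o["eef_pos"].round(4),o["gripper_width"])
for n in("side","scene"):
    f=grab_frame(n)
    for c,s,m in blobs(f,(163,60,90),(179,170,255),150,4000):
        r=least_squares(lambda p:cen(hullm(proj(f,cyl(*p,.023,.032,.052))))-c,ray(f,c,.045)[:2])
        print(n,c.round(1),s[4],r.x.round(4))
    cv2.imwrite(f"pics/p3{n}.png",cv2.cvtColor(f["frame"],cv2.COLOR_RGB2BGR))
E
```

```text
7.5 [ 0.4251 -0.1588  0.1397] 0.08543001283466423
side [231.3 302.8] 1006 [ 0.425  -0.1598]
scene [274.9 171.7] 204 [ 0.4224 -0.163 ]
scene [309.8 213.4] 278 [0.4411 0.0011]
scene [361.  256.9] 380 [0.4338 0.1536]
scene [145.7 328.7] 245 [0.8226 0.1091]
```

View pics/p3side.png

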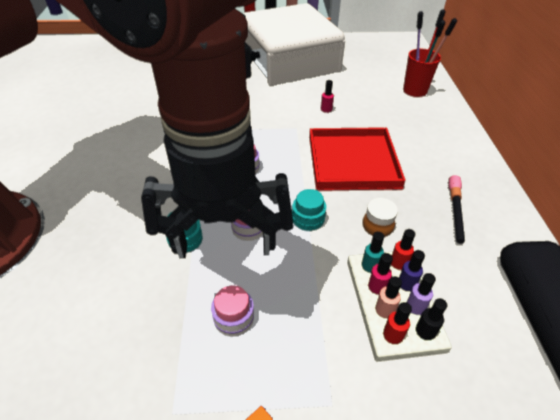

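Nothing has shifted. The right cushion is still at (232,308) under the open gripper and the tray at (355,158) is empty. Descending to grip the cup.

arm_command(deltas=[{"dx":0,"dy":0.001,"dz":0.1,"wx":0,"wy":0,"wz":0,"fingers":1},{"dx":0,"dy":0.001,"dz":0.2,"wx":0,"wy":0,"wz":0,"fingers":1},{"dx":0,"dy":0.001,"dz":0.28,"wx":0,"wy":0,"wz":0,"fingers":1},{"dx":0,"dy":0.001,"dz":0.32,"wx":0,"wy":0,"wz":0,"fingers":1},{"dx":0,"dy":0.001,"dz":0.335,"wx":0,"wy":0,"wz":0,"fingers":1},{"dx":0,"dy":0.001,"dz":0.335,"wx":0,"wy":0,"wz":0,"fingers":1},{"dx":0,"dy":0.001,"dz":0.335,"wx":0,"wy":0,"wz":0,"fingers":1}])

```text
t: 8.48
eef_pos: [0.4262, -0.1598, 0.0072]
orientation: [-0.0, 1.0, 0.002, 0.0]
force: [-0.4, 0.0, -0.1]
gripper_width: 0.0853
```

arm_command(deltas=[{"dx":0,"dy":0,"dz":0,"wx":0,"wy":0,"wz":0,"fingers":0.3},{"dx":0,"dy":0,"dz":0,"wx":0,"wy":0,"wz":0,"fingers":-0.2},{"dx":0,"dy":0,"dz":0,"wx":0,"wy":0,"wz":0,"fingers":-0.2},{"dx":0,"dy":0,"dz":0,"wx":0,"wy":0,"wz":0,"fingers":-0.2},{"dx":0,"dy":0,"dz":0,"wx":0,"wy":0,"wz":0,"fingers":-0.2},{"dx":0,"dy":0,"dz":0,"wx":0,"wy":0,"wz":0,"fingers":-0.2}], squeeze=35)

```text
t: 9.22
eef_pos: [0.4268, -0.1602, 0.0082]
orientation: [0.0, 1.0, 0.002, 0.001]
force: [-0.9, -0.1, 5.5]
gripper_width: 0.0546
```

arm_command(deltas=[{"dx":0,"dy":0,"dz":-0.05,"wx":0,"wy":0,"wz":0,"fingers":-0.2},{"dx":0,"dy":0,"dz":-0.15,"wx":0,"wy":0,"wz":0,"fingers":-0.2},{"dx":0,"dy":0,"dz":-0.28,"wx":0,"wy":0,"wz":0,"fingers":-0.2},{"dx":0,"dy":0,"dz":-0.4,"wx":0,"wy":0,"wz":0,"fingers":-0.2},{"dx":0,"dy":0,"dz":-0.45,"wx":0,"wy":0,"wz":0,"fingers":-0.2},{"dx":0,"dy":0,"dz":-0.45,"wx":0,"wy":0,"wz":0,"fingers":-0.2},{"dx":0,"dy":0,"dz":-0.45,"wx":0,"wy":0,"wz":0,"fingers":-0.2}])

```text
t: 10.1
eef_pos: [0.4254, -0.1594, 0.1866]
orientation: [-0.0, 1.0, 0.002, -0.0]
force: [-0.1, 0.1, -2.2]
gripper_width: 0.055
```

```bash
python3 - <<'E'
from plant import *; from h import *
o=get_obs();print(o["t"],o["eef_pos"].round(4),o["gripper_width"],o["force"])
f=grab_frame("side");g=grab_frame("scene")
cv2.imwrite("pics/p4.png",cv2.cvtColor(np.hstack([cv2.resize(x["frame"],(400,300)) for x in(f,g)]),cv2.COLOR_RGB2BGR))
E
```

```text
10.1 [ 0.4254 -0.1594  0.1866] 0.05498445337496733 [-0.07559813  0.11608072 -2.16897919]
```

View pics/p4.png

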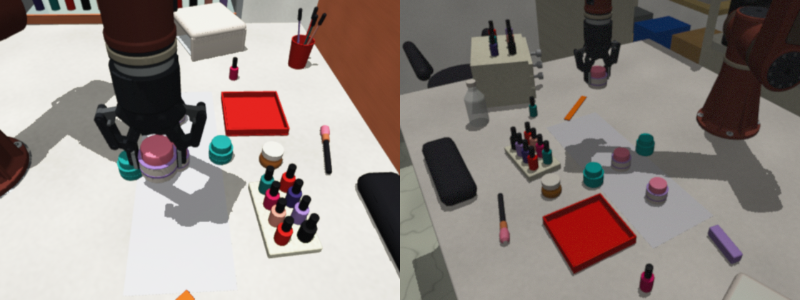

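The cushion is held upright: it sits between the fingers at (158,158) in the left panel, and its weight shows on the wrist. Carrying it over the tray.

arm_command(deltas=[{"dx":0.04,"dy":-0.06,"dz":0,"wx":0,"wy":0,"wz":0,"fingers":-0.2},{"dx":0.12,"dy":-0.18,"dz":0,"wx":0,"wy":0,"wz":0,"fingers":-0.2},{"dx":0.21,"dy":-0.31,"dz":0,"wx":0,"wy":0,"wz":0,"fingers":-0.2},{"dx":0.3,"dy":-0.44,"dz":0,"wx":0,"wy":0,"wz":0,"fingers":-0.2},{"dx":0.39,"dy":-0.57,"dz":0,"wx":0,"wy":0,"wz":0,"fingers":-0.2},{"dx":0.47,"dy":-0.69,"dz":0,"wx":0,"wy":0,"wz":0,"fingers":-0.2},{"dx":0.53,"dy":-0.78,"dz":0,"wx":0,"wy":0,"wz":0,"fingers":-0.2},{"dx":0.554,"dy":-0.816,"dz":0,"wx":0,"wy":0,"wz":0,"fingers":-0.2},{"dx":0.554,"dy":-0.816,"dz":0,"wx":0,"wy":0,"wz":0,"fingers":-0.2},{"dx":0.554,"dy":-0.816,"dz":0,"wx":0,"wy":0,"wz":0,"fingers":-0.2}])

```text
t: 11.45
eef_pos: [0.6443, 0.1666, 0.1852]
orientation: [-0.0, 1.0, 0.002, -0.002]
force: [-0.3, 0.6, -2.0]
gripper_width: 0.0547
```

arm_command(deltas=[{"dx":0.006,"dy":0,"dz":0.08,"wx":0,"wy":0,"wz":0,"fingers":-0.2},{"dx":0.006,"dy":0,"dz":0.18,"wx":0,"wy":0,"wz":0,"fingers":-0.2},{"dx":0.006,"dy":0,"dz":0.28,"wx":0,"wy":0,"wz":0,"fingers":-0.2},{"dx":0.006,"dy":0,"dz":0.35,"wx":0,"wy":0,"wz":0,"fingers":-0.2},{"dx":0.006,"dy":0,"dz":0.39,"wx":0,"wy":0,"wz":0,"fingers":-0.2},{"dx":0.006,"dy":0,"dz":0.41,"wx":0,"wy":0,"wz":0,"fingers":-0.2},{"dx":0.006,"dy":0,"dz":0.42,"wx":0,"wy":0,"wz":0,"fingers":-0.2},{"dx":0.006,"dy":0,"dz":0.425,"wx":0,"wy":0,"wz":0,"fingers":-0.2},{"dx":0.006,"dy":0,"dz":0.425,"wx":0,"wy":0,"wz":0,"fingers":-0.2}])

```text
t: 12.58
eef_pos: [0.6467, 0.1668, 0.0161]
orientation: [-0.0, 1.0, 0.002, -0.001]
force: [0.8, 0.4, -2.0]
gripper_width: 0.0547
```

Not touching yet, since the weight still hangs on the wrist. Lowering the last few millimetres.

arm_command(deltas=[{"dx":0,"dy":0,"dz":0.004,"wx":0,"wy":0,"wz":0,"fingers":-0.2},{"dx":0,"dy":0,"dz":0.007,"wx":0,"wy":0,"wz":0,"fingers":-0.2},{"dx":0,"dy":0,"dz":0.009,"wx":0,"wy":0,"wz":0,"fingers":-0.2},{"dx":0,"dy":0,"dz":0.009,"wx":0,"wy":0,"wz":0,"fingers":-0.2}])

```text
t: 13.08
eef_pos: [0.647, 0.167, 0.0134]
orientation: [-0.0, 1.0, 0.002, -0.001]
force: [-2.2, -0.2, 4.2]
gripper_width: 0.0548
```

Now in contact. Releasing and retreating straight up.

arm_command(deltas=[{"dx":0,"dy":0,"dz":0,"wx":0,"wy":0,"wz":0,"fingers":0.5},{"dx":0,"dy":0,"dz":0,"wx":0,"wy":0,"wz":0,"fingers":0.8},{"dx":0,"dy":0,"dz":0,"wx":0,"wy":0,"wz":0,"fingers":0.8},{"dx":0,"dy":0,"dz":0,"wx":0,"wy":0,"wz":0,"fingers":0.8},{"dx":0,"dy":0,"dz":-0.05,"wx":0,"wy":0,"wz":0,"fingers":0.8},{"dx":0,"dy":0,"dz":-0.15,"wx":0,"wy":0,"wz":0,"fingers":0.8},{"dx":0,"dy":0,"dz":-0.3,"wx":0,"wy":0,"wz":0,"fingers":0.8},{"dx":0,"dy":0,"dz":-0.45,"wx":0,"wy":0,"wz":0,"fingers":0.8},{"dx":0,"dy":0,"dz":-0.5,"wx":0,"wy":0,"wz":0,"fingers":0.8},{"dx":0,"dy":0,"dz":-0.5,"wx":0,"wy":0,"wz":0,"fingers":0.8}])

```text
t: 14.32
eef_pos: [0.649, 0.1671, 0.2169]
orientation: [-0.001, 1.0, 0.002, 0.002]
force: [0.8, 0.4, 0.2]
gripper_width: 0.077
```

```bash
python3 - <<'E'
from plant import *; from h import *
o=get_obs();print(o["t"],o["eef_pos"].round(4),o["gripper_width"],o["force"])
F=[grab_frame("side"),grab_frame("scene")]
for f in F:
    for c,s,m in blobs(f,(163,60,90),(179,170,255),150,4000):
        r=[least_squares(lambda p:cen(hullm(proj(f,cyl(*p,.023,.032+e,.052+e))))-c,ray(f,c,.045)[:2]).x.round(4) for e in (0,.005)]
        print(c.round(1),s[4],*r)
cv2.imwrite("pics/p5.png",cv2.cvtColor(np.hstack([cv2.resize(x["frame"],(400,300)) for x in F]),cv2.COLOR_RGB2BGR))
E
```

```text
14.325 [0.649  0.1671 0.2169] 0.07699412338257042 [0.7831283  0.40380653 0.16608434]
[356.1 141.3] 405 [0.6495 0.1755] [0.6476 0.1691]
[242.7 149.8] 408 [0.4359 0.1575] [0.4362 0.1513]
[246.3 210. ] 592 [0.4435 0.0058] [0.4438 0.0011]
[309.6 215.5] 376 [0.4453 0.0066] [0.4492 0.0116]
[360.5 259.2] 471 [0.4386 0.1578] [0.4425 0.1616]
[263.  307.5] 656 [0.6464 0.1654] [0.6486 0.1692]
[145.7 328.9] 245 [0.8227 0.1095] [0.8235 0.1137]
```

View pics/p5.png

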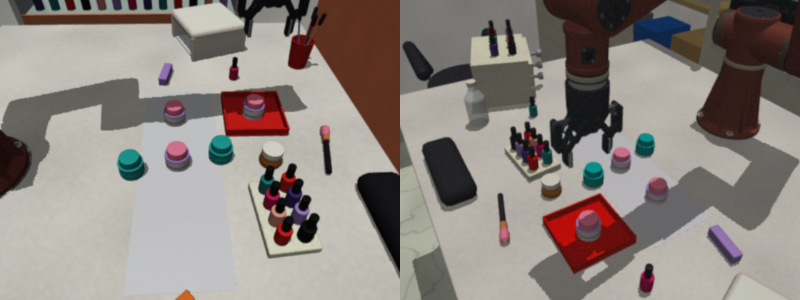

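The soft cushion stands upright at the centre of the tray, at about (0.648, 0.169). The two firm ones are at their starting points and the gripper is clear. Handing in.

```bash
python3 -c "
from plant import *; print(finish_job())"
```

```text
the job is handed in; nothing more can be done
None
```

The soft cushion was the right-hand one. It now stands upright in the red tray, and I handed the job in at about 14 s of the 53 s allowed.

- **Pressing, left to right:**

| Cushion | Force | Depth |
|---|---|---|
| left | 12.4 N | 9 mm |
| middle | 12.3 N | 10 mm |
| right | 4.5 N | 12 mm |

  The right one's 4.5 N was a little more than the 2 to 3 N expected. It was pressed 2 mm deeper and was still far softer than the other two.

- **Last check:** both cameras put the soft cushion at about (0.648, 0.169), within about 4 mm of the tray centre. The firm ones are within about 3 mm of where they started. The gripper hangs clear at 0.217 m with no contact force.

- **Failed or disagreed:** my first move was refused for missing keys, and nothing moved. The two cameras disagreed on the tray's rotation (-0.5 rad against 0), so I left that unsettled. The 55 mm margin on each side easily covers it.

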